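Sweep the rock salt into the drawer and shut it

TASK

Using the fingers as a scraper, sweep the four lumps of pink rock salt off the chopping block into the open blue drawer beside it, then push the drawer fully shut. Do not pinch, crush or pick up any of the salt, and leave the pestle, bowl, pan lid, jar and tumbler as they stand.

Things in the scene. Friction and masses are not known exactly. Their poses are not given: they have to be found in the camera images.
- unit: The white plastic drawer unit, an open-fronted shell 240 deep (x) x 240 wide (y) x 88 mm high, fixed on the trolley, turned by up to 7 degrees. Origin at the foot of the middle of its front face, on the trolley top; its +x axis points into the unit, away from the robot, and the drawer comes out along its -x axis.
- drawer (a joint): How far the blue drawer is pulled out of the white unit, in m: 0 is fully shut (its front flush with the unit's front edge), 0.20 is the stop. It starts 0.172 to 0.19 out. It runs stiffly (about 1.5 N) and stays where it is left.
- drawer_floor (a point): Centre of the blue drawer's inner floor, 10 mm above the trolley top; moves with the drawer, axes as unit. Inside, the drawer is 221 mm wide (y) and 221 mm long (x). Its thin side and back walls rise only to 40 mm above the trolley top, its front to 80 mm. Its back part stays under the unit's roof; only the part in front of the unit is open above.
- drawer_front (a point): Middle of the outer face of the drawer's front panel (230 wide, 6 mm thick, 6 to 80 mm above the trolley top), 43 mm up; axes as unit, the face looks along -x. A finger lip 100 mm wide stands out 14 mm from the face near its top (72 to 79 mm above the trolley top). The drawer can be pushed on the lip or on the face.
- block: Striped wooden chopping block, 260 (x) x 260 (y) x 50 mm high, fixed, axes parallel to unit; origin in the middle of its underside, on the trolley top. It stands left or right (y) of the pulled-out drawer, 4 to 8 mm from its side wall; its upper face is 10 mm above that wall. The four lumps of salt lie on its half away from the robot.
- salt0_mid (a point): Middle of a faceted lump of pink rock salt, about 40 x 33 x 30 mm, 30 to 70 g, lying on the chopping block at the start. It slides and may tumble when pushed, and does not roll on.
- salt1_mid (a point): Middle of a faceted lump of pink rock salt, about 36 x 32 x 28 mm, 30 to 70 g, lying on the chopping block at the start. It slides and may tumble when pushed, and does not roll on.
- salt2_mid (a point): Middle of a faceted lump of pink rock salt, about 34 x 34 x 31 mm, 30 to 70 g, lying on the chopping block at the start. It slides and may tumble when pushed, and does not roll on.
- salt3_mid (a point): Middle of a faceted lump of pink rock salt, about 38 x 30 x 27 mm, 30 to 70 g, lying on the chopping block at the start. It slides and may tumble when pushed, and does not roll on.
- pestle: Bystander: dark wooden pestle 190 mm long, head 40 mm thick, lying on the chopping block along the edge near the robot. Origin below its middle, x along its length.
- bowl: Bystander: yellow bowl, 140 mm across, 62 mm high, on the trolley top on the other side of the drawer from the block. Origin under its middle.
- pan_lid: Bystander: aluminium saucepan lid 180 mm across, 52 mm high with its knob, lying on the roof of the drawer unit. Origin under its middle.
- clip_jar: Bystander: glass jar of pickle with spring clip closure, 90 mm across, 123 mm high, on the trolley top beyond the bowl. Origin under its middle.
- tumbler: Bystander: steel tumbler, 76 mm across, 105 mm high, on the trolley top on the robot's side of the bowl. Origin under its middle.
There are look-alikes about, which are no part of the job. What is shaped like the part that bears salt2_mid but purple or yellow is not meant.

How it is judged:
On the way, in this order (a step that is already met when the one before it is completed fails the run):
1. all four lumps of salt lie in the drawer while it is still pulled out (x of salt0_mid in the frame of drawer_floor between -0.112 and 0.112 m and y of salt0_mid in the frame of drawer_floor between -0.11 and 0.11 m and z of salt0_mid in the frame of drawer_floor between 0 and 0.065 m and x of salt1_mid in the frame of drawer_floor between -0.112 and 0.112 m and y of salt1_mid in the frame of drawer_floor between -0.11 and 0.11 m and z of salt1_mid in the frame of drawer_floor between 0 and 0.065 m and x of salt2_mid in the frame of drawer_floor between -0.112 and 0.112 m and y of salt2_mid in the frame of drawer_floor between -0.11 and 0.11 m and z of salt2_mid in the frame of drawer_floor between 0 and 0.065 m and x of salt3_mid in the frame of drawer_floor between -0.112 and 0.112 m and y of salt3_mid in the frame of drawer_floor between -0.11 and 0.11 m and z of salt3_mid in the frame of drawer_floor between 0 and 0.065 m and value of joint drawer above 0.1 m), for 0.2 s.
2. the drawer is pushed fully shut (value of joint drawer below 0.005 m), for 0.2 s.
At the end, for the whole second after the job is handed in: All four lumps of salt lie at rest inside the drawer, and the drawer is shut to within 5 mm (x of salt0_mid in the frame of drawer_floor between -0.112 and 0.112 m and y of salt0_mid in the frame of drawer_floor between -0.11 and 0.11 m and z of salt0_mid in the frame of drawer_floor between 0 and 0.065 m and x of salt1_mid in the frame of drawer_floor between -0.112 and 0.112 m and y of salt1_mid in the frame of drawer_floor between -0.11 and 0.11 m and z of salt1_mid in the frame of drawer_floor between 0 and 0.065 m and x of salt2_mid in the frame of drawer_floor between -0.112 and 0.112 m and y of salt2_mid in the frame of drawer_floor between -0.11 and 0.11 m and z of salt2_mid in the frame of drawer_floor between 0 and 0.065 m and x of salt3_mid in the frame of drawer_floor between -0.112 and 0.112 m and y of salt3_mid in the frame of drawer_floor between -0.11 and 0.11 m and z of salt3_mid in the frame of drawer_floor between 0 and 0.065 m and linear speed of each of salt0, salt1, salt2, salt3 below 0.02 m/s and value of joint drawer below 0.005 m); the robot touches nothing.
It fails at once if a lump of salt is lifted (its middle more than 60 mm above the chopping block) (height (world z) of any of salt0_mid, salt1_mid, salt2_mid, salt3_mid above 0.11 m).
It fails at once if a lump of salt is pinched or crushed (more than 15 N between it and the fingers) (contact force between the fingers and salt0 above 15 N or contact force between the fingers and salt1 above 15 N or contact force between the fingers and salt2 above 15 N or contact force between the fingers and salt3 above 15 N).
It fails at once if a bystander is pushed aside by more than 15 mm or tipped over (distance of any of clip_jar, bowl, pan_lid, pestle, tumbler from where it was at the start of the episode above 0.015 m or angle between any of clip_jar, bowl, pan_lid, pestle, tumbler's own z axis and vertical above 0.35 rad).
It also fails if it takes over 72 s, if anything falls off the work surface, if the arm or the gripper's body presses on something with over 40 N, if the wrist force passes 120 N, or if a joint passes its speed limit or range.

ROBOT

A 6-joint arm with a two-finger parallel gripper is mounted at the origin on the work surface. World frame = base frame: x ahead of the robot, y to its left, z up, the work surface at z = 0. Lengths are in m, angles in rad, forces in N, time in s.
With the tool pointing down it reaches from about 0.35 to 0.975 m from the base axis. Payload 4.9 kg.
Tool frame: the origin (TCP) lies between the finger pads; the fingertips stand 14 mm ahead of it and the grasp point (between the pads) lies 5 mm behind it (manip.finger_overhang is the distance from the TCP to the fingertips, in m); z points along the fingers, y is the line along which they close (so a half turn about z gives the same grasp; the last joint's range is limited). The gripper opens to 85 mm and grips with 20 to 120 N. Pads are 22 mm wide; open, the fingers measure 114 mm over their backs; the gripper's body (76 mm by 85 mm) begins 54 mm behind the grasp point. The pads swing forward as they close: fully open they stand 13 mm farther back than shut.
Start: joints at [-1.288, 0.053, 1.613, -0, 1.476, -0.119], TCP at [0.244, -0.575, 0.245] pointing down, gripper open.
Joint ranges: [-3.01, 3.01], [-1.01, 2.22], [0.06, 2.58], [-1.02, 4.17], [0.09, 2.62], [-3.14, 3.14]. Speed limits (rad/s): [2.57, 2.57, 3.14, 3.14, 3.14, 3.14].

INTERFACE

Orientations are given as a unit quaternion [w, x, y, z].
In Python, from plant import manip, grab_frame gives the robot as it stands.
- The arm moves only by the tool servo_tool, never from a script. Its argument "deltas" is a list that holds one entry, the list of rows, each a list of 5 numbers: the opening in per cent of the stroke, from 0 (shut) to 100 (fully open), then the shift along the world's x, y, z in m, then the turn about the world's z in degrees. A call has exactly 8 rows; each row shifts and turns the commanded pose from where the row before left it; what a row does not reach is not made up. A row lasts 1/10 s, in which the tool goes at most 50 mm and 8.59 degrees, less where a joint would pass 70% of its speed; a pose out of reach is approached as far as the arm can. A call is refused whole if a number of a shift passes 0.05 or a number of a turn 8.59, either way. A call with a gripper value outside its range is refused whole. The fingers move at their own pace and stop on an object; the grip force is fixed at half the most. Time passes only in rows, so rows that do not move let the fingers close, or fill a call up. It gives the time, the measured TCP pose, the force, the opening and the grip force at its end, in the units of the state.
- manip.state(): the state, without advancing time (a new reading comes with each control period).
- grab_frame(name): name is "scene" or "top"; returns a dict with "pixels" (384x512x3 uint8, red, green, blue), "z_map" (384x512 float32, m along the optical axis (not along the pixel's ray), 0 where there is no reading), "fx", "fy", "cx", "cy" (pixels), "rvec" (rotation vector, rad) and "tvec" (3), from world to camera coordinates, as OpenCV has them. Camera axes: x right, y down, z forward; pixel columns grow to the right and rows downward; lengths in m; the calibration is good to about 2 mm. A picture is of the moment at which its call begins.
- manip.job_done(): hands the job in; it is judged then, once.
The state is a dict: "time": time; "joint_pos": joint angles; "joint_vel": joint speeds; "joint_efforts": joint torques, N m; "tool_pos": TCP position; "tool_rot": TCP orientation; "contact_force": force on the tool from outside, world axes, zero at the start; "ft_torque": the same for the moment, N m; "gripper_width": opening from 0.0 (shut) to 1.0 (fully open); "grasp_force": force on a finger pad.
Only numpy, scipy, OpenCV 4.12 (cv2) and the standard library are available. Lean on these libraries where they do the work, as an engineer would, in place of code of your own. Each camera call takes 0.05 s, during which the arm holds its last target. There are 200 camera calls.

## Working session

There is one attempt and no reset: what is moved stays moved. The work goes in short steps, Python scripts to look and compute and a tool call to move; the robot and the scene stay as the last step left them, time stands still between calls to the robot, and variables do not carry over. Pictures are saved under pics/ and viewed, at most 10 in all, crops included, and the job is handed in when it is done.

Besides the shell and the picture viewer there is one more tool, called after "Emit:" as a command line: name --argument value ..., lists and objects as JSON in quotes. servo_tool: Moves the arm, as the interface text tells. Its arguments: {"type":"object","properties":{"deltas":{"type":"array"}},"required":["deltas"]}

```bash
mkdir -p pics; cat > h.py <<'E'
import numpy as np, cv2
from plant import manip, grab_frame
def cloud(f):
    z=f["z_map"]; v,u=np.mgrid[:z.shape[0],:z.shape[1]]
    P=np.stack([(u-f["cx"])/f["fx"]*z,(v-f["cy"])/f["fy"]*z,z],-1)
    R=cv2.Rodrigues(np.array(f["rvec"],float))[0]
    W=(P-np.array(f["tvec"],float).ravel())@R
    W[z==0]=np.nan
    return W
def save(f,n): cv2.imwrite("pics/"+n,cv2.cvtColor(f["pixels"],cv2.COLOR_RGB2BGR))
E
python3 - <<'E'
from h import *
for n in("top","scene"):
    f=grab_frame(n); save(f,n+"0.png"); np.savez(n+"0.npz",W=cloud(f),p=f["pixels"])
print(manip.state())
E
```

```text
{'time': 0.1, 'joint_pos': array([-1.28797782e+00,  5.32795554e-02,  1.61418886e+00,  2.90219164e-05,
        1.47602991e+00, -1.19004332e-01]), 'joint_vel': array([ 0.00027699, -0.00054233, -0.00189945,  0.00058955, -0.00112679,
        0.00170944]), 'joint_efforts': array([ 3.98727625e-04, -3.94900596e+01, -3.71364856e+01, -2.57010959e-05,
        3.89219524e-03, -1.31376203e-05]), 'tool_pos': array([ 0.24428355, -0.57467667,  0.24417373]), 'tool_rot': array([-9.50821362e-04,  9.79884932e-01,  1.99561050e-01, -6.35605126e-05]), 'contact_force': array([-0.91869716, -0.1389965 , -0.84695372]), 'ft_torque': array([ 0.04047604, -0.00554517, -0.06798116]), 'grasp_force': 0.0, 'gripper_width': 1.0000766683626767}
```

View pics/top0.png

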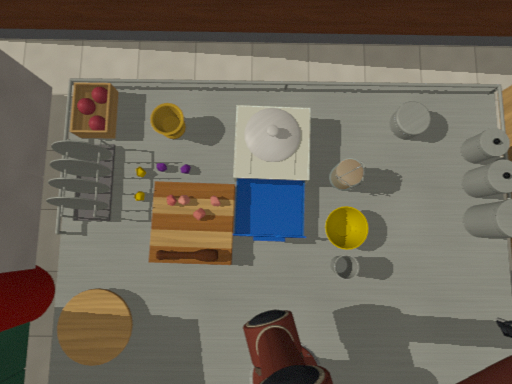

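View pics/scene0.png

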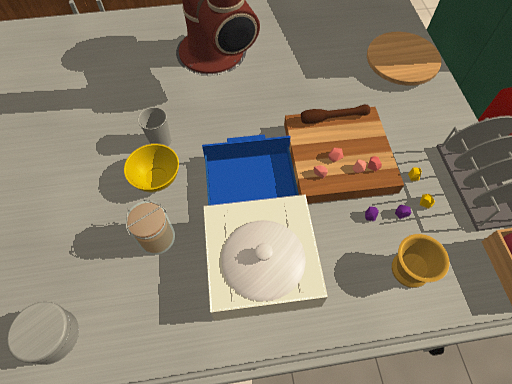

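The top view (up is +x, left is +y) shows the block at about (193,223), left of the drawer at (270,210). The salt lumps are at about (172,200), (183,200), (215,201) and (200,214), and the pestle at (187,255). The purple and yellow look-alikes lie off the block at (140–185,170–196).

```bash
python3 - <<'E'
from h import *
for n in("top","scene"):
    d=np.load(n+"0.npz"); W=d["W"]; p=d["p"]; hsv=cv2.cvtColor(p,cv2.COLOR_RGB2HSV).astype(int)
    H,S,V=hsv[...,0],hsv[...,1],hsv[...,2]; z=W[...,2]
    near=(W[...,0]>.2)&(W[...,0]<1.0)&(abs(W[...,1])<.6)
    pink=near&((H<8)|(H>168))&(S>70)&(V>120)&(z>.052)&(z<.1)
    k,l,st,c=cv2.connectedComponentsWithStats(pink.astype(np.uint8))
    for i in range(1,k):
        if st[i,4]>8:
            q=W[l==i]; print(n,"pink",st[i],q.mean(0).round(3),q.min(0).round(3),q.max(0).round(3))
    def rect(m,name):
        k,l,st,c=cv2.connectedComponentsWithStats(m.astype(np.uint8)); 
        i=1+st[1:,4].argmax(); q=W[l==i]
        r=cv2.minAreaRect(q[:,:2].astype(np.float32)); print(n,name,st[i,4],np.round(r[0],3),np.round(r[1],3),round(r[2],1),"zmed",np.median(q[:,2]).round(3))
        print(cv2.boxPoints(r).round(3).tolist())
    rect(near&(z>.042)&(z<.056)&(H<25)&(S>80),"block")
    blue=near&(H>100)&(H<125)&(S>120)
    rect(blue&(z>.004)&(z<.016),"floor")
    rect(blue&(z>.066)&(z<.09),"fronttop")
    rect(near&(z>.08)&(z<.096)&(S<80),"roof")
    rect(near&(z>.058)&(z<.11)&(V<110)&(H<25)&(S>80),"pestle")
E
```

```text
top pink [167 195   8  11  63] [0.553 0.371 0.078] [0.538 0.359 0.065] [0.57  0.382 0.084]
top pink [179 195  10  10  56] [0.555 0.329 0.072] [0.541 0.317 0.055] [0.571 0.343 0.081]
top pink [211 196   9  10  65] [0.553 0.23  0.074] [0.54  0.217 0.062] [0.568 0.243 0.079]
top pink [194 208  11  12  84] [0.511 0.279 0.074] [0.495 0.264 0.063] [0.53  0.295 0.084]
top block 5651 [0.486 0.307] [0.26 0.26] 88.4 zmed 0.049
[[0.35199999809265137, 0.18000000715255737], [0.6119999885559082, 0.17299999296665192], [0.6190000176429749, 0.43299999833106995], [0.35899999737739563, 0.4399999976158142]]
top floor 3529 [0.542 0.057] [0.219 0.185] 88.5 zmed 0.009
[[0.44600000977516174, -0.05000000074505806], [0.6320000290870667, -0.054999999701976776], [0.6380000114440918, 0.164000004529953], [0.4519999921321869, 0.16899999976158142]]
top fronttop 281 [0.438 0.057] [0.225 0.019] 88.5 zmed 0.079
[[0.4259999990463257, -0.054999999701976776], [0.4449999928474426, -0.054999999701976776], [0.45100000500679016, 0.17000000178813934], [0.4320000112056732, 0.17000000178813934]]
top roof 3364 [0.744 0.052] [0.2
[... 1273 characters left out ...]
ne fronttop 557 [0.44  0.058] [0.227 0.023] 88.8 zmed 0.077
[[0.4269999861717224, -0.0560000017285347], [0.4490000009536743, -0.0560000017285347], [0.45399999618530273, 0.17100000381469727], [0.4320000112056732, 0.17100000381469727]]
scene roof 7042 [0.745 0.05 ] [0.24  0.241] 88.5 zmed 0.088
[[0.6209999918937683, -0.06700000166893005], [0.8619999885559082, -0.0729999989271164], [0.8679999709129333, 0.16699999570846558], [0.6269999742507935, 0.17399999499320984]]
scene pestle 680 [0.388 0.311] [0.188 0.034] 89.4 zmed 0.079
[[0.3700000047683716, 0.21699999272823334], [0.4050000011920929, 0.21699999272823334], [0.40700000524520874, 0.4050000011920929], [0.3720000088214874, 0.4050000011920929]]
```

Emit:
servo_tool --deltas '[[[20,0.015,0.047,0,8.19],[20,0.015,0.047,0,8.19],[20,0.015,0.047,0,8.19],[20,0.015,0.047,0,8.19],[20,0.015,0.047,0,8.19],[20,0.015,0.047,0,8.19],[20,0.015,0.047,0,8.19],[20,0.015,0.047,0,8.19]]]'

```text
time: 0.9
tool_pos: [0.3643, -0.1972, 0.2449]
tool_rot: [0.0, 0.714, 0.7, 0.0]
contact_force: [1.4, -0.4, 0.5]
gripper_width: 0.2
grasp_force: 0.0
```

Emit:
servo_tool --deltas '[[[20,0.015,0.047,0,0],[20,0.015,0.047,0,0],[20,0.015,0.047,0,0],[20,0.015,0.047,0,0],[20,0.015,0.047,0,0],[20,0.015,0.047,0,0],[20,0.015,0.047,0,0],[20,0.015,0.047,0,0]]]'

```text
time: 1.7
tool_pos: [0.4843, 0.179, 0.2449]
tool_rot: [0.0, 0.716, 0.698, -0.0]
contact_force: [0.2, -0.3, 0.3]
gripper_width: 0.199
grasp_force: 0.0
```

Emit:
servo_tool --deltas '[[[20,0.006,0.035,0,0],[20,0.006,0.035,0,0],[20,0.006,0.035,0,0],[20,0.006,0.036,-0.02,0],[20,0,0,-0.045,0],[20,0,0,-0.045,0],[20,0,0,-0.035,0],[20,0,0,0,0]]]'

```text
time: 2.5
tool_pos: [0.5037, 0.3157, 0.093]
tool_rot: [-0.002, 0.716, 0.698, -0.006]
contact_force: [-0.7, -0.5, -0.2]
gripper_width: 0.197
grasp_force: 0.0
```

```bash
python3 - <<'E'
from h import *
f=grab_frame("scene"); p=f["pixels"][90:230,240:430]
cv2.imwrite("pics/s1.png",cv2.resize(cv2.cvtColor(p,4),None,fx=4,fy=4,interpolation=2))
E
```

```text
(no output)
```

View pics/s1.png

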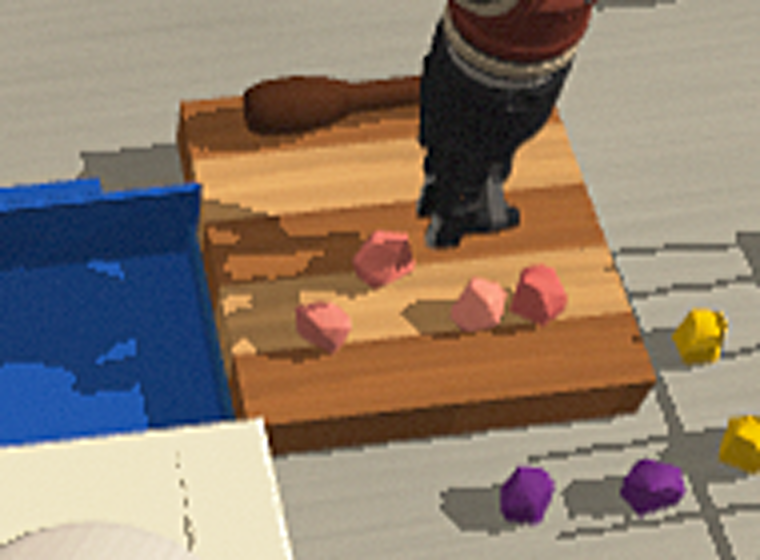

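The crop shows the shut-down fingers on the block behind lump D (385,258), clear of B (478,305) and of the pestle.

Emit:
servo_tool --deltas '[[[20,0,0,0,0],[20,0,0,-0.015,0],[20,0,0,-0.012,0],[20,0,0,0,0],[20,0,0,0,0],[20,0,0,0,0],[20,0,0,0,0],[20,0,0,0,0]]]'

```text
time: 3.35
tool_pos: [0.5087, 0.3179, 0.0738]
tool_rot: [0.0, 0.716, 0.698, 0.0]
contact_force: [0.7, 0.4, -1.0]
gripper_width: 0.197
grasp_force: 0.0
```

Emit:
servo_tool --deltas '[[[20,0,-0.01,0,0],[20,0,-0.012,0,0],[20,0,-0.014,0,0],[20,0,-0.014,0,0],[20,0,-0.014,0,0],[20,0,-0.014,0,0],[20,0,-0.014,0,0],[20,0,-0.014,0,0]]]'

```text
time: 4.15
tool_pos: [0.5084, 0.2105, 0.0733]
tool_rot: [-0.0, 0.716, 0.698, 0.0]
contact_force: [0.1, 0.4, 0.1]
gripper_width: 0.2
grasp_force: 0.3
```

```bash
cat > look.py <<'E'
from h import *
def salts():
    f=grab_frame("scene"); W=cloud(f); hsv=cv2.cvtColor(f["pixels"],cv2.COLOR_RGB2HSV).astype(int)
    H,S,V=hsv[...,0],hsv[...,1],hsv[...,2]; z=W[...,2]
    m=(W[...,0]>.4)&(W[...,0]<.66)&(W[...,1]<.45)&(W[...,1]>-.08)&((H<7)|(H>168))&(S>70)&(V>70)&(z>.008)&(z<.1)
    m&=~((z<.052)&(W[...,1]>.175))
    k,l,st,c=cv2.connectedComponentsWithStats(m.astype(np.uint8))
    for i in range(1,k):
        if st[i,4]>14:
            q=W[l==i]; print(st[i].tolist(),np.median(q,0).round(3),q.min(0).round(3),q.max(0).round(3))
    s=manip.state(); print(s["tool_pos"].round(4),s["contact_force"].round(1),s["time"])
    return f
if __name__=="__main__": salts()
E
python3 look.py
```

```text
[291, 151, 15, 13, 160] [0.513 0.183 0.072] [0.495 0.165 0.058] [0.525 0.203 0.082]
[368, 156, 14, 15, 146] [0.561 0.367 0.075] [0.54  0.356 0.052] [0.574 0.381 0.083]
[353, 160, 12, 13, 91] [0.564 0.325 0.068] [0.546 0.314 0.056] [0.572 0.339 0.078]
[314, 166, 13, 12, 114] [0.56  0.228 0.073] [0.546 0.215 0.054] [0.573 0.242 0.079]
[0.5084 0.2089 0.0731] [ 1.1 -1.1 -0.4] 4.2
```

Lump D is tracking well; push it over the edge.

Emit:
servo_tool --deltas '[[[20,0,-0.014,0,0],[20,0,-0.016,0,0],[20,0,-0.016,0,0],[20,0,-0.014,0,0],[20,0,-0.008,0,0],[20,0,0,0,0],[20,0,0,0,0],[20,0,0,0,0]]]'

```text
time: 5.0
tool_pos: [0.5084, 0.1441, 0.0733]
tool_rot: [-0.0, 0.716, 0.698, 0.0]
contact_force: [0.4, 0.2, 0.2]
gripper_width: 0.201
grasp_force: 0.0
```

```bash
python3 look.py
```

```text
[368, 156, 14, 15, 145] [0.561 0.366 0.075] [0.54  0.355 0.054] [0.574 0.383 0.083]
[353, 160, 13, 13, 94] [0.564 0.325 0.068] [0.545 0.315 0.054] [0.574 0.343 0.08 ]
[271, 165, 14, 12, 139] [0.522 0.128 0.035] [0.487 0.112 0.009] [0.535 0.147 0.07 ]
[314, 166, 13, 12, 117] [0.56  0.228 0.074] [0.546 0.215 0.053] [0.573 0.242 0.08 ]
[0.5084 0.1442 0.0733] [-0.9 -0.3  0.6] 5.05
```

Emit:
servo_tool --deltas '[[[20,0,0,0.035,0],[20,0.01,0.03,0.025,0],[20,0.02,0.04,0,0],[20,0.02,0.04,0,0],[20,0,0.016,0,0],[20,0,0,-0.03,0],[20,0,0,-0.02,0],[20,0,0,-0.01,0]]]'

```text
time: 5.85
tool_pos: [0.5563, 0.2696, 0.0704]
tool_rot: [-0.001, 0.716, 0.698, -0.002]
contact_force: [-0.6, -0.5, 0.1]
gripper_width: 0.2
grasp_force: 0.0
```

Emit:
servo_tool --deltas '[[[20,0,0,0,0],[20,0,-0.008,0,0],[20,0,-0.012,0,0],[20,0,-0.014,0,0],[20,0,-0.014,0,0],[20,0,-0.014,0,0],[20,0,-0.014,0,0],[20,0,-0.016,0,0]]]'

```text
time: 6.65
tool_pos: [0.5584, 0.1764, 0.0734]
tool_rot: [0.0, 0.716, 0.698, -0.0]
contact_force: [0.6, -0.2, 0.4]
gripper_width: 0.2
grasp_force: 0.0
```

```bash
python3 look.py
```

```text
[368, 156, 14, 15, 146] [0.561 0.367 0.075] [0.54  0.357 0.052] [0.574 0.382 0.082]
[353, 160, 13, 13, 92] [0.564 0.325 0.069] [0.547 0.315 0.053] [0.573 0.343 0.079]
[271, 165, 14, 12, 137] [0.522 0.128 0.034] [0.491 0.111 0.008] [0.534 0.147 0.045]
[281, 176, 12, 11, 100] [0.563 0.145 0.046] [0.526 0.131 0.009] [0.573 0.165 0.052]
[0.5583 0.1744 0.0731] [ 1.2 -1.7 -0.5] 6.7
```

Emit:
servo_tool --deltas '[[[20,0,-0.016,0,0],[20,0,-0.016,0,0],[20,0,-0.01,0,0],[20,0,0,0,0],[20,0,0,0.03,0],[20,0,0.03,0.03,0],[20,0,0.04,0,0],[20,0,0.04,0,0]]]'

```text
time: 7.5
tool_pos: [0.5594, 0.2474, 0.1354]
tool_rot: [0.001, 0.716, 0.698, 0.002]
contact_force: [0.1, -0.2, 0.7]
gripper_width: 0.203
grasp_force: 0.0
```

```bash
python3 look.py
```

```text
[368, 156, 14, 15, 144] [0.561 0.366 0.075] [0.54  0.356 0.054] [0.575 0.382 0.085]
[353, 160, 13, 13, 95] [0.564 0.326 0.069] [0.547 0.315 0.053] [0.574 0.342 0.079]
[271, 165, 14, 12, 137] [0.522 0.127 0.035] [0.486 0.112 0.008] [0.536 0.148 0.046]
[282, 186, 12, 11, 103] [0.583 0.144 0.03 ] [0.555 0.129 0.009] [0.594 0.16  0.037]
[0.5583 0.2527 0.1347] [-2.9  2.1  0.3] 7.55
```

Emit:
servo_tool --deltas '[[[20,0,0.04,0,0],[20,0,0.04,0,0],[20,0,0.04,0,0],[20,0,0.031,0,0],[20,0,0,-0.02,0],[20,0,0,-0.03,0],[20,0,0,-0.01,0],[20,0,0,0,0]]]'

```text
time: 8.35
tool_pos: [0.5567, 0.396, 0.0705]
tool_rot: [-0.001, 0.716, 0.698, -0.003]
contact_force: [-0.5, 0.6, -0.6]
gripper_width: 0.204
grasp_force: 0.0
```

Emit:
servo_tool --deltas '[[[20,0,-0.006,0,0],[20,0,-0.01,0,0],[20,0,-0.012,0,0],[20,0,-0.012,0,0],[20,0,-0.012,0,0],[20,0,-0.012,0,0],[20,0,-0.012,0,0],[20,0,-0.012,0,0]]]'

```text
time: 9.15
tool_pos: [0.5585, 0.3077, 0.0735]
tool_rot: [0.0, 0.716, 0.698, 0.0]
contact_force: [1.0, 1.2, 1.0]
gripper_width: 0.198
grasp_force: 0.8
```

```bash
python3 look.py
```

```text
[322, 161, 26, 15, 240] [0.562 0.273 0.072] [0.541 0.236 0.054] [0.575 0.302 0.082]
[271, 165, 14, 12, 138] [0.521 0.128 0.035] [0.492 0.112 0.01 ] [0.534 0.147 0.046]
[282, 186, 12, 11, 105] [0.583 0.144 0.03 ] [0.555 0.128 0.009] [0.595 0.159 0.038]
[0.5584 0.306  0.0731] [ 1.2 -1.2 -0.5] 9.2
```

Emit:
servo_tool --deltas '[[[20,0,-0.012,0,0],[20,0,-0.012,0,0],[20,0,-0.012,0,0],[20,0,-0.012,0,0],[20,0,-0.012,0,0],[20,0,-0.012,0,0],[20,0,-0.012,0,0],[20,0,-0.012,0,0]]]'

```text
time: 10.0
tool_pos: [0.5584, 0.2117, 0.0733]
tool_rot: [0.0, 0.716, 0.698, -0.0]
contact_force: [-0.6, 0.4, -0.2]
gripper_width: 0.197
grasp_force: 0.1
```

```bash
python3 look.py
```

```text
[271, 165, 23, 32, 327] [0.553 0.139 0.035] [0.497 0.111 0.009] [0.595 0.162 0.055]
[298, 166, 13, 15, 138] [0.562 0.185 0.076] [0.544 0.172 0.052] [0.576 0.201 0.083]
[0.5584 0.2103 0.0732] [ 0.2 -0.8 -0.1] 10.05
```

Emit:
servo_tool --deltas '[[[20,0,-0.014,0,0],[20,0,-0.014,0,0],[20,0,-0.014,0,0],[20,0,-0.014,0,0],[20,0,-0.014,0,0],[20,0,-0.014,0,0],[20,0,-0.008,0,0],[20,0,0,0,0]]]'

```text
time: 10.85
tool_pos: [0.5585, 0.1197, 0.0733]
tool_rot: [0.0, 0.717, 0.697, -0.0]
contact_force: [-0.3, 0.3, 0.2]
gripper_width: 0.202
grasp_force: 0.0
```

```bash
python3 - <<'E'
from look import *
f=salts(); p=f["pixels"][110:240,190:350]
cv2.imwrite("pics/s2.png",cv2.resize(cv2.cvtColor(p,4),None,fx=4,fy=4,interpolation=2))
E
```

```text
[272, 174, 23, 23, 206] [0.571 0.146 0.033] [0.524 0.109 0.009] [0.595 0.166 0.072]
[0.5585 0.1203 0.0733] [ 0.   0.8 -0.7] 10.9
```

View pics/s2.png

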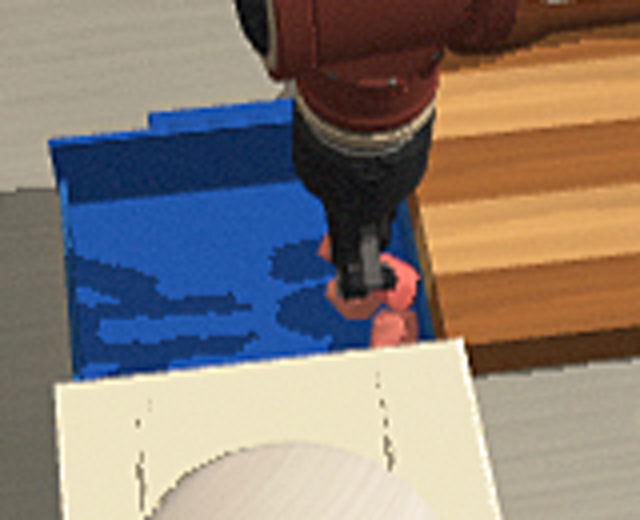

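The block is clear and the lumps sit in the drawer near its left wall, partly hidden by the fingers at (365,285). I'll lift away and check.

Emit:
servo_tool --deltas '[[[20,0,0,0.02,0],[20,0,0,0.04,0],[20,-0.03,-0.02,0.03,0],[20,-0.04,-0.02,0.02,0],[20,-0.04,-0.02,0,0],[20,-0.04,-0.02,0,0],[20,-0.03,0,0,0],[20,0,0,0,0]]]'

```text
time: 11.7
tool_pos: [0.3761, 0.041, 0.1829]
tool_rot: [0.0, 0.716, 0.698, 0.0]
contact_force: [1.3, 0.4, 0.1]
gripper_width: 0.199
grasp_force: 0.0
```

```bash
python3 - <<'E'
from look import *
f=salts(); p=f["pixels"][110:240,190:350]
cv2.imwrite("pics/s3.png",cv2.resize(cv2.cvtColor(p,4),None,fx=4,fy=4,interpolation=2))
E
```

```text
[270, 165, 25, 32, 446] [0.558 0.136 0.037] [0.488 0.109 0.008] [0.597 0.166 0.06 ]
[0.3778 0.0411 0.1834] [-0.3 -0.2 -0.1] 11.75
```

View pics/s3.png

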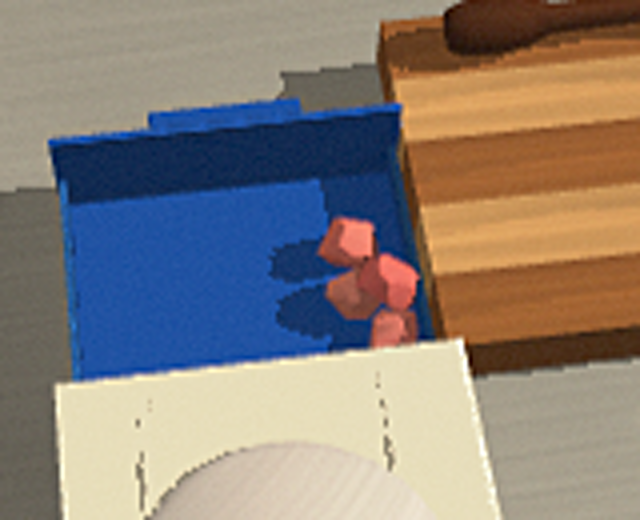

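All four lumps are in the drawer: (350,240), (352,295), (390,283) and (393,328). The third leans near the side wall, so I'll measure its height and overlap before closing.

```bash
python3 - <<'E'
from look import *
for n in("scene","top"):
    f=grab_frame(n); W=cloud(f); hsv=cv2.cvtColor(f["pixels"],cv2.COLOR_RGB2HSV).astype(int)
    H,S,V=hsv[...,0],hsv[...,1],hsv[...,2]; z=W[...,2]
    m=(W[...,0]>.45)&(W[...,0]<.62)&(W[...,1]<.175)&(W[...,1]>-.05)&((H<7)|(H>168))&(S>70)&(V>70)&(z>.012)
    m=cv2.erode(m.astype(np.uint8),np.ones((2,2)))>0
    q=W[m]; loc=q[q[:,2]>.042]
    print(n,len(q),"high:",len(loc),loc.min(0).round(3),loc.max(0).round(3),loc.mean(0).round(3))
    for x in np.arange(.48,.61,.012):
        b=q[abs(q[:,0]-x)<.006]
        if len(b): print(round(x,3),len(b),"y",b[:,1].min().round(3),b[:,1].max().round(3),"zmax",b[:,2].max().round(3), "z at ymax",b[b[:,1].argmax(),2].round(3))
    w=((H>100)&(H<125)&(S>120)&(z>.03)&(z<.045)&(W[...,0]>.46)&(W[...,0]<.6)&(W[...,1]>.1)&(W[...,1]<.18)); print("wall y",np.percentile(W[w][:,1],[5,50,95]).round(3), w.sum())
E
```

```text
scene 323 high: 131 [0.512 0.12  0.042] [0.576 0.164 0.06 ] [0.559 0.143 0.051]
0.504 2 y 0.121 0.132 zmax 0.041 z at ymax 0.039
0.516 46 y 0.112 0.145 zmax 0.046 z at ymax 0.023
0.528 53 y 0.114 0.143 zmax 0.045 z at ymax 0.02
0.54 2 y 0.138 0.14 zmax 0.054 z at ymax 0.054
0.552 47 y 0.113 0.16 zmax 0.057 z at ymax 0.047
0.564 81 y 0.115 0.164 zmax 0.06 z at ymax 0.047
0.576 42 y 0.135 0.159 zmax 0.055 z at ymax 0.041
0.588 48 y 0.133 0.157 zmax 0.038 z at ymax 0.031
0.6 2 y 0.142 0.153 zmax 0.031 z at ymax 0.031
wall y [0.163 0.166 0.169] 82
top 207 high: 84 [0.513 0.122 0.042] [0.572 0.162 0.061] [0.552 0.144 0.05 ]
0.504 28 y 0.113 0.142 zmax 0.042 z at ymax 0.032
0.516 36 y 0.113 0.142 zmax 0.045 z at ymax 0.027
0.528 6 y 0.122 0.132 zmax 0.045 z at ymax 0.037
0.54 22 y 0.116 0.155 zmax 0.054 z at ymax 0.05
0.552 42 y 0.123 0.162 zmax 0.059 z at ymax 0.043
0.564 26 y 0.12 0.158 zmax 0.061 z at ymax 0.048
0.576 22 y 0.133 0.156 zmax 0.052 z at ymax 0.032
0.588 24 y 0.13 0.153 zmax 0.037 z at ymax 0.031
0.6 1 y 0.134 0.134 zmax 0.024 z at ymax 0.024
wall y [0.165 0.167 0.168] 26
```

C lies fully inside the wall (y ≤ 0.163) with its top at 0.06, below the roof. Now close the drawer on the lip.

Emit:
servo_tool --deltas '[[[20,0,0.016,-0.03,0],[20,0,0,-0.04,0],[20,0,0,-0.03,0],[20,0,0,-0.01,0],[20,0,0,0,0],[20,0.008,0,0,0],[20,0.008,0,0,0],[20,0.008,0,0,0]]]'

```text
time: 12.65
tool_pos: [0.4048, 0.0567, 0.0752]
tool_rot: [0.001, 0.716, 0.698, 0.001]
contact_force: [0.4, -0.6, 0.4]
gripper_width: 0.201
grasp_force: 0.0
```

Emit:
servo_tool --deltas '[[[20,0.008,0,0,0],[20,0.008,0,0,0],[20,0.01,0,0,0],[20,0.01,0,0,0],[20,0.01,0,0,0],[20,0.01,0,0,0],[20,0.01,-0.001,0,0],[20,0.01,-0.001,0,0]]]'

```text
time: 13.45
tool_pos: [0.4791, 0.0551, 0.0731]
tool_rot: [-0.001, 0.716, 0.698, 0.0]
contact_force: [-2.6, 1.6, -0.0]
gripper_width: 0.202
grasp_force: 1.0
```

```bash
python3 - <<'E'
from look import *
f=salts(); p=f["pixels"][110:240,190:350]
cv2.imwrite("pics/s4.png",cv2.resize(cv2.cvtColor(p,4),None,fx=4,fy=4,interpolation=2))
E
```

```text
[273, 189, 16, 9, 96] [0.589 0.124 0.037] [0.564 0.105 0.01 ] [0.6   0.144 0.047]
[0.4807 0.0547 0.0736] [ 0.6 -0.3  1.4] 13.5
```

View pics/s4.png

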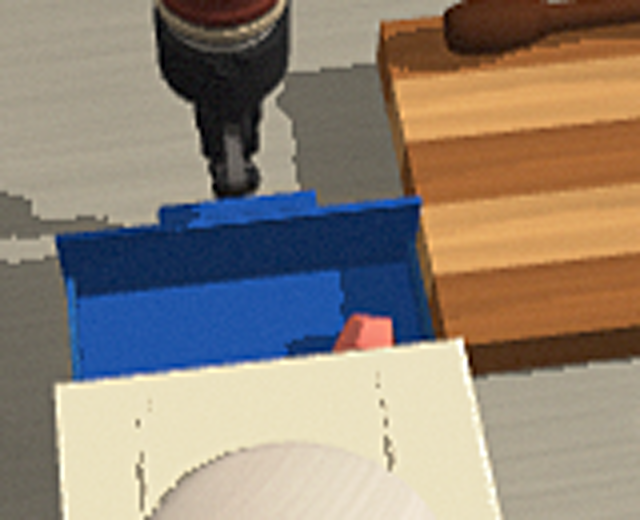

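The drawer is about half closed with the lumps passing under the roof; the fingers push the lip at (235,190).

Emit:
servo_tool --deltas '[[[20,0.01,0,0,0],[20,0.01,-0.001,0,0],[20,0.012,0,0,0],[20,0.012,0,0,0],[20,0.012,-0.001,0,0],[20,0.012,0,0,0],[20,0.01,0,0,0],[20,0.008,0,0,0]]]'

```text
time: 14.3
tool_pos: [0.5655, 0.0525, 0.0733]
tool_rot: [0.0, 0.716, 0.698, -0.0]
contact_force: [-2.0, -1.8, 0.5]
gripper_width: 0.201
grasp_force: 0.9
```

Emit:
servo_tool --deltas '[[[20,0.004,0,0,0],[20,0.003,0,0,0],[20,0.002,0,0,0],[20,0.002,0,0,0],[20,0.001,0,0,0],[20,0,0,0,0],[20,0,0,0,0],[20,0,0,0,0]]]'

```text
time: 15.1
tool_pos: [0.5765, 0.0529, 0.0734]
tool_rot: [0.0, 0.716, 0.698, 0.0]
contact_force: [-0.3, -0.2, -0.3]
gripper_width: 0.199
grasp_force: 0.2
```

```bash
cat > front.py <<'E'
from look import *
for n in("top","scene"):
    f=grab_frame(n); W=cloud(f); hsv=cv2.cvtColor(f["pixels"],cv2.COLOR_RGB2HSV).astype(int)
    H,S,z=hsv[...,0],hsv[...,1],W[...,2]; y=W[...,1]; x=W[...,0]
    m=(H>100)&(H<125)&(S>120)&(z>.066)&(z<.09)&(x>.4)&(x<.7)
    for nm,s in(("panel",m&(abs(y-.053)>.06)),("lip",m&(abs(y-.053)<.045))):
        if s.sum(): print(n,nm,s.sum(),np.percentile(x[s]+.027*(y[s]-.053),[5,50,95]).round(4))
print(manip.state()["tool_pos"])
E
python3 front.py
```

```text
top panel 32 [0.6086 0.6188 0.6219]
scene panel 69 [0.6102 0.6181 0.623 ]
scene lip 228 [0.602  0.6099 0.6184]
[0.57651575 0.05290225 0.07339929]
```

Emit:
servo_tool --deltas '[[[20,0.002,0,0,0],[20,0.002,0,0,0],[20,0.001,0,0,0],[20,0.001,0,0,0],[20,0,0,0,0],[20,0,0,0,0],[20,0,0,0,0],[20,0,0,0,0]]]'

```text
time: 16.0
tool_pos: [0.5826, 0.0528, 0.0734]
tool_rot: [0.0, 0.716, 0.698, 0.0]
contact_force: [-1.0, -0.4, 0.1]
gripper_width: 0.197
grasp_force: 0.0
```

Emit:
servo_tool --deltas '[[[20,0.001,0,0,0],[20,0.001,0,0,0],[20,0.001,0,0,0],[20,0,0,0,0],[20,0,0,0,0],[20,0,0,0,0],[20,0,0,0,0],[20,0,0,0,0]]]'

```text
time: 16.8
tool_pos: [0.5855, 0.0528, 0.0733]
tool_rot: [0.0, 0.716, 0.698, 0.0]
contact_force: [-0.3, -1.0, 0.9]
gripper_width: 0.197
grasp_force: 0.0
```

```bash
python3 front.py
```

```text
top panel 12 [0.6166 0.6265 0.6286]
scene lip 98 [0.6098 0.6144 0.6184]
[0.58550832 0.05282201 0.07332382]
```

Emit:
servo_tool --deltas '[[[20,0.001,0,0,0],[20,0.001,0,0,0],[20,0.001,0,0,0],[20,0,0,0,0],[20,0,0,0,0],[20,0,0,0,0],[20,0,0,0,0],[20,0,0,0,0]]]'

```text
time: 17.7
tool_pos: [0.5873, 0.0528, 0.0733]
tool_rot: [-0.001, 0.716, 0.698, -0.001]
contact_force: [-6.7, -0.4, 4.5]
gripper_width: 0.201
grasp_force: 3.1
```

Emit:
servo_tool --deltas '[[[20,0.001,0,0,0],[20,0.001,0,0,0],[20,0.001,0,0,0],[20,0,0,0,0],[20,0,0,0,0],[20,0,0,0,0],[20,0,0,0,0],[20,0,0,0,0]]]'

```text
time: 18.5
tool_pos: [0.5876, 0.0528, 0.0733]
tool_rot: [-0.004, 0.716, 0.698, -0.004]
contact_force: [-18.9, -1.1, 13.5]
gripper_width: 0.196
grasp_force: 9.2
```

The hard stop is reached (force rose to 19 N with no further travel). Back off and check.

Emit:
servo_tool --deltas '[[[20,-0.006,0,0,0],[20,-0.02,0,0,0],[20,-0.03,0,0,0],[20,-0.03,0,0.02,0],[20,-0.04,0,0.02,0],[20,-0.04,0,0.02,0],[20,0,0,0,0],[20,0,0,0,0]]]'

```text
time: 19.3
tool_pos: [0.426, 0.0528, 0.1345]
tool_rot: [0.002, 0.716, 0.698, 0.002]
contact_force: [0.4, -0.1, -0.6]
gripper_width: 0.199
grasp_force: 0.0
```

```bash
python3 front.py; python3 - <<'E'
from look import *
f=grab_frame("top"); p=f["pixels"][80:290,130:390]
cv2.imwrite("pics/t5.png",cv2.resize(cv2.cvtColor(p,4),None,fx=2.8,fy=2.8,interpolation=2))
E
```

```text
top lip 115 [0.6102 0.6167 0.6237]
scene lip 89 [0.6106 0.6146 0.6185]
[0.42596203 0.05274343 0.13297595]
```

View pics/t5.png

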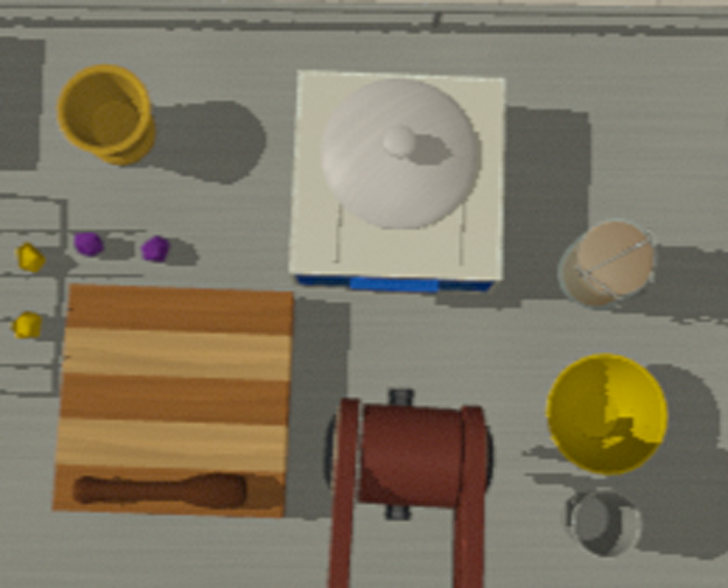

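The top view shows the drawer flush, with only the lip visible at (395,284). The block is clear and the bystanders stand where they were.

```bash
python3 -c "
from plant import manip
print(manip.job_done())"
```

```text
the job is handed in; nothing more can be done
None
```

I swept all four salt lumps into the blue drawer and pushed it shut to its stop; the bystanders looked unmoved in the last view, and I handed the job in at about 19 s (it returned no verdict).

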